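# Open the filter compartment of a bench vacuum pump

## Robot

A 6-joint arm with a two-finger parallel gripper is mounted at the origin on a cart in front of the work surface, level with it; the furniture and walls round the work are solid. World frame = base frame: x ahead of the robot, y to its left, z up, the work surface at z = 0. Lengths are in mm, angles in rad, forces in N, time in s.
With the tool pointing down it reaches from about 350 to 975 mm from the base axis. Payload 7.1 kg.
Tool frame: the origin (TCP) lies on the front face of the gripper's body, between the roots of the fingers; the fingertips stand 80 mm ahead of it and the grasp point (between the pads) lies 61 mm ahead of it; z points along the fingers, y is the line along which they close (so a half turn about z gives the same grasp; the last joint's range is limited). The gripper opens to 88 mm and grips with 3 to 60 N. Pads are 20 mm wide; open, the fingers measure 115 mm over their backs; the gripper's body (75 mm by 178 mm) begins 61 mm behind the grasp point.
Start: joints at [-1.36, 0.423, 1.63, -0, 1.089, -0.019], TCP at [142.384, -608.549, 302.675] pointing down, gripper open.
Joint ranges: [-3, 3], [-0.9, 2.11], [0.09, 2.58], [-1.31, 4.45], [0.11, 2.69], [-2.54, 2.54]. Speed limits (rad/s): [2.39, 2.39, 3.01, 3.14, 3.14, 3.14].

## Interface

Orientations are given as a rotation vector (axis times angle).
In Python, from workcell import readout, vision, close_job gives the robot as it stands.
- The arm moves only by the tool servo_tool, never from a script. Its argument "plan" is a list that holds one entry, the list of rows, each a list of 7 numbers: the gripper command: -1 is fully open, 1 is shut, values between are in proportion, then the shift along the world's x, y, z in units of 40 mm (1.0 is 40 mm), then the turn, a rotation vector about the world's x, y, z in units of 5 degrees (1.0 is 5 degrees). A call has 1 to 5 rows; each row shifts and turns the commanded pose from where the row before left it; what a row does not reach is not made up. A row lasts 1/12 s, in which the tool goes at most 41.7 mm and 7.16 degrees, less where a joint would pass 70% of its speed; a pose out of reach is approached as far as the arm can. A call is refused whole if a number of a shift passes 1 or a number of a turn 1, either way. A call with a gripper value outside its range is refused whole. The fingers move at their own pace and stop on an object; the grip force is fixed at half the most. Time passes only in rows, so rows that do not move let the fingers close. It gives the time, the measured TCP pose, the force, the opening and the grip force at its end, in the units of the state.
- readout.get_obs(): the state, without advancing time (a new reading comes with each control period).
- vision.get_image(name): name is "scene" or "side" or "wrist"; returns the picture (384x512x3 uint8, red, green, blue); there is no depth.
- vision.camera_params(name): a dict with "fx", "fy", "cx", "cy" (pixels), "rvec" (rotation vector, rad) and "tvec" (3), from world to camera coordinates, as OpenCV has them; the wrist camera has in their place "hand_eye" (4x4, takes a point from camera to tool coordinates, whose origin is the TCP and whose axes are the flange's). Camera axes: x right, y down, z forward; pixel columns grow to the right and rows downward; lengths in mm; the calibration is good to about 2 mm. The wrist camera is an equidistant fisheye: a pixel r from the principal point sees the ray r / f radians off the axis. A picture is of the moment at which its call begins: read the wrist's pose just before it. camera_params takes no time and is no camera call.
- close_job(): hands the job in; it is judged then, once.
The state is a dict: "t": time; "qpos": joint angles; "qvel": joint speeds; "joint_torque": joint torques, N m; "ee_pos": TCP position; "orientation": TCP orientation; "ft_force": force on the tool from outside, world axes, zero at the start; "moment": the same for the moment, N m; "width": finger opening in mm; "grasp_force": force on a finger pad.
Only numpy, scipy, OpenCV 4.12 (cv2) and the standard library are available. Lean on these libraries where they do the work, as an engineer would, in place of code of your own. Each camera call takes 0.05 s, during which the arm holds its last target. There are 200 camera calls.

## Task

Open the pump's filter compartment for a filter change: press the snap tab in at the front of its top so that the cover is let go, then push the cover back out of its guides and right off the filter, so that it lies flat on the rear of the pump's top. Only press and push: do not lift or tip the cover, do not touch the white filter under it, and leave the vial, the bottle and the dish beside the pump where they are.

Things in the scene. Friction and masses are not known exactly. Their poses are not given: they have to be found in the camera images.
- pump: bench vacuum pump, fixed to the worktop: white box 250 x 124 x 62 mm (x, y, z), along its top a channel 100 mm wide between walls 10 mm high, closed by a stop of that height at the rear. Origin: centre of the underside; x runs from the front (tab, gauge, switch) to the rear, z up. The channel's floor, on which the cover slides, is 62 mm above the origin; its rear half is plain and free
- guides (a point): point on the channel's floor midway between the two lipped guides that hold the cover down, 26 mm in front of the pump's origin, which is also the middle of the filter well (53 mm across). The guides reach 39 mm to the front and rear of it. In front of them, 23 mm either side of the centre line, two blocks 12 mm high hold spring plungers
- tab_top (a point): centre of the top of the snap tab's grey ribbed thumb pad (22 x 28 mm along the pump's x and y), at rest 73 mm above the worktop, 94 mm in front of the pump's origin. The pad sits on a sprung tongue hinged 23 mm to the front of this point; pressed straight down it gives about 4 mm to its stop, taking 4 to 7 N, and springs back when let go
- snap_tab (a joint): angle of the snap tab, rad: 0 at rest, grows as it is pressed down, stop at 0.18. Its catch tooth leaves the cover's window at about 0.08; two spring plungers then start the cover about 14 mm to the rear by themselves, and the tab can be let go
- cover: loose grey cover, 0.11 kg: plate 80 x 96 mm (x, y), 9 mm thick, in front a window frame 15 mm long over the catch tooth. Origin: centre of the plate's underside; x to the pump's rear, z up. Seated, the origin is 25 mm in front of the pump's, on its centre line. Pushed rearward it is out of the guides and off the filter, frame and all, after 78 mm and at the rear stop after 103 mm
- cover_rib (a point): middle of the front face of the cover's finger rib, the face to push on: a bar 62 mm wide (y), 10 mm thick (x), 13 mm high above the plate's top. This point is 16 mm above the cover's underside, 7 mm above the plate's top, and 8 mm in front of the cover's origin; 32 mm of plate lie in front of this face
- filter: the white filter disc, 47 mm across, in the well under the cover; origin: centre of its underside, 12 mm below the channel's floor. Not to be touched
- vial: bystander: amber vial, 40 mm across, 58 mm high, origin at the centre of its underside
- bottle: bystander: small dark bottle with a black stopper, 40 mm across, 60 mm high, origin at the centre of its underside
- dish: bystander: clear petri dish, 90 mm across, 16 mm high, origin at the centre of its underside

How it is judged:
By the outcome, as a careful person would: the job done as asked, in the order asked, and still so for the second after the job is handed in, with the robot touching nothing.
It also fails if it takes over 34 s, if anything falls off the work surface, if the arm or the gripper's body presses on something with over 40 N, if the wrist force passes 120 N, or if a joint passes its speed limit or range.

## Working session

There is one attempt and no reset: what is moved stays moved. The work goes in short steps, Python scripts to look and compute and a tool call to move; the robot and the scene stay as the last step left them, time stands still between calls to the robot, and variables do not carry over. Pictures are saved under pics/ and viewed, at most 10 in all, crops included, and the job is handed in when it is done.

Besides the shell and the picture viewer there is one more tool, called after "Call:" as name([rows], argument=value, ...), one row to a line, values as JSON. servo_tool: Moves the arm, as the interface text tells. Its arguments: {"type":"object","properties":{"plan":{"type":"array"}},"required":["plan"]}

```bash
mkdir -p pics
cat > h.py <<'E'
import numpy as np, cv2
from workcell import readout, vision
def snap(n,f):
    im=vision.get_image(n); cv2.imwrite('pics/'+f,im[:,:,::-1]); return im
def ray(name,u,v,z):
    p=vision.camera_params(name); R=cv2.Rodrigues(np.array(p['rvec'],float))[0]; t=np.array(p['tvec'],float)
    d=R.T@np.array([(u-p['cx'])/p['fx'],(v-p['cy'])/p['fy'],1]); c=-R.T@t
    return c+d*(z-c[2])/d[2]
E
python3 - <<'E'
from h import *
a=snap('scene','a.png');b=snap('side','b.png')
for n in('scene','side'):print(vision.camera_params(n))
o=readout.get_obs();print(o['orientation'],o['ee_pos'],o['ft_force'],o['t'],o['width'])
E
```

```text
{'fx': 396.3700673040613, 'fy': 396.3700673040613, 'cx': 261.5855238976834, 'cy': 194.30238358498806, 'rvec': array([ 2.28679892, -0.76752259,  0.27738294]), 'tvec': array([-564.72914923,  183.43626134,  840.95829963])}
{'fx': 465.6062736416985, 'fy': 465.6062736416985, 'cx': 252.086642010194, 'cy': 188.20380581105886, 'rvec': array([ 1.93209225, -0.33913894,  0.19416096]), 'tvec': array([-565.62234767,   88.60752688,  935.15456979])}
[-3.11950626e+00 -3.60027857e-01  1.92191355e-04] [ 142.30742269 -608.2007584   301.97750322] [-0.57952976  0.66073125 -0.68011205] 0.1 87.91458377526013
```

View pics/a.png

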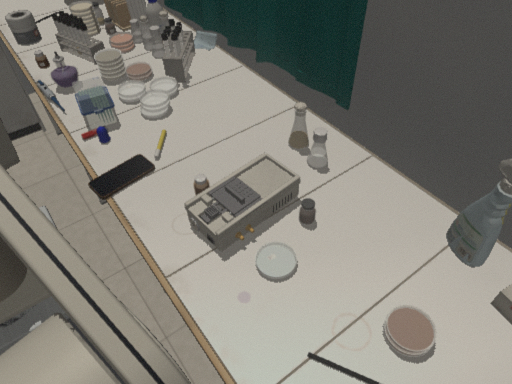

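View pics/b.png

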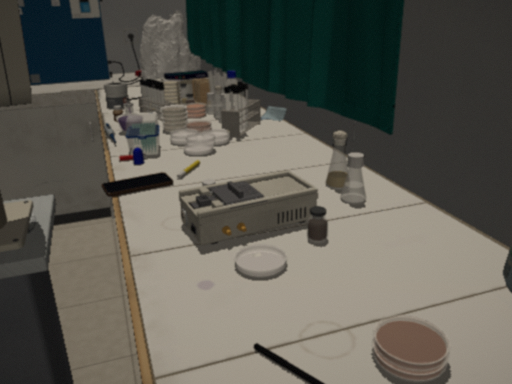

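The pump lies in the scene view around (245,200), front end at left (about (205,210)). The vial is at (202,184), the bottle at (308,210) and the dish at (276,262). I'll enlarge both views.

Run:
```python
import cv2,numpy as np
a=cv2.imread('pics/a.png')[145:280,175:330];b=cv2.imread('pics/b.png')[165:280,170:335]
cv2.imwrite('pics/a2.png',cv2.resize(a,None,fx=5,fy=4.4,interpolation=2)[:590] if 0 else cv2.resize(a,None,fx=4,fy=4,interpolation=2))
cv2.imwrite('pics/b2.png',cv2.resize(b,None,fx=4,fy=4,interpolation=2))
```

```text
(no output)
```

View pics/a2.png

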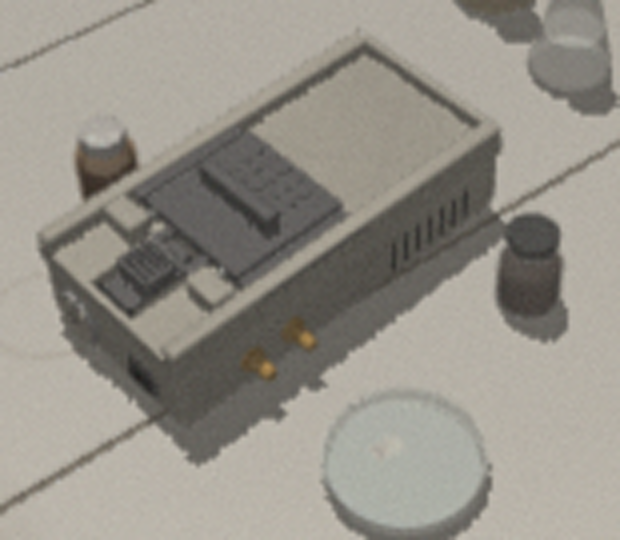

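View pics/b2.png

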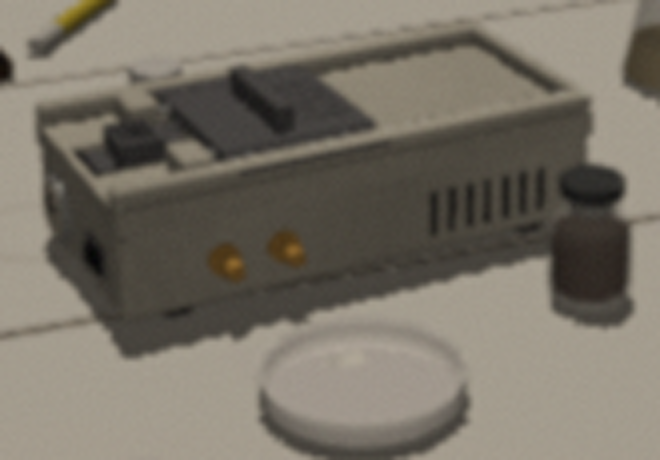

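Run:
```python
from h import *
from scipy.optimize import least_squares
def P(n,pts):
    o=(175,145) if n=='scene' else (170,165)
    return np.array([[x/4+o[0]-.4,y/4+o[1]-.4] for x,y in pts])
C=np.array([[-125,62,72],[-125,-62,72],[125,-62,72],[125,62,72],[-94,0,73]],float)
obs={'scene':P('scene',[(40,238),(167,357),(499,130),(363,34),(149,262)]),'side':P('side',[(38,105),(112,203),(588,98),(475,33),(133,128)])}
def pr(n,X):
    p=vision.camera_params(n);K=np.array([[p['fx'],0,p['cx']],[0,p['fy'],p['cy']],[0,0,1]])
    return cv2.projectPoints(X,np.array(p['rvec'],float),np.array(p['tvec'],float),K,None)[0][:,0]
def W(q,X):
    c,s=np.cos(q[2]),np.sin(q[2]); return X@np.array([[c,-s,0],[s,c,0],[0,0,1]]).T+[q[0],q[1],0]
x0=ray('scene',*P('scene',[(270,190)])[0],72)
for ns in (['scene'],['side'],['scene','side']):
    best=min((least_squares(lambda q:np.concatenate([(pr(n,W(q,C))-obs[n]).ravel() for n in ns]),[x0[0],x0[1],a]) for a in (-1.5,0,1.5,3)),key=lambda r:r.cost)
    print(ns,best.x,best.cost);
    if len(ns)==2: print(best.fun.reshape(-1,2).round(1))
q=best.x;print('tab,rib,pushed end',W(q,np.array([[-94,0,73],[-33,0,78],[70,0,78.]])))
for n,u,v,z in(('vial',106,135,58),('bottle',532,233,60),('dish',405,470,10)):print(n,ray('scene',*P('scene',[(u,v)])[0],z), W([0,0,-q[2]],(ray('scene',*P('scene',[(u,v)])[0],z)-[q[0],q[1],0])[None]))
```

```text
['scene'] [ 534.10499528 -161.51114807    6.38295234] 6.131254721053321
['side'] [ 533.85051933 -166.68123174    6.37944405] 9.516035724310964
['scene', 'side'] [ 5.34335135e+02 -1.62980875e+02  9.73144855e-02] 18.05168788478574
[[-1.1 -1.1]
 [ 1.3  1.8]
 [ 2.1  0.2]
 [ 0.4 -1. ]
 [-0.5  0.8]
 [-1.7 -0.9]
 [-0.6 -1.8]
 [ 1.7 -0.6]
 [-0.4 -3.2]
 [-0.6  0.9]]
tab,rib,pushed end [[ 440.77987854 -172.11400533   73.        ]
 [ 501.49126809 -166.18718666   78.        ]
 [ 604.00394224 -156.1796076    78.        ]]
vial [481.12887415 -56.878367    58.        ] [[-42.64550291 110.77007456  58.        ]]
bottle [ 630.88800599 -274.39790238   60.        ] [[  85.27066345 -120.27104782   60.        ]]
dish [ 497.24655614 -329.39470269   10.        ] [[ -53.08202809 -162.02290892   10.        ]]
```

Call:
servo_tool([
  [[1,0.5,0.75,0,0,0,-0.3],[1,0.5,0.75,0,0,0,-0.3],[1,0.5,0.75,0,0,0,-0.3],[1,0.5,0.75,0,0,0,-0.3],[1,0.5,0.75,0,0,0,-0.3]],
])

```text
t: 0.52
ee_pos: [242.8, -456.9, 302.3]
orientation: [-3.137, -0.152, 0.0]
ft_force: [0.1, 0.3, -0.1]
width: 57.9
grasp_force: 0.0
```

Call:
servo_tool([
  [[1,0.5,0.75,0,0,0,0],[1,0.5,0.75,0,0,0,0],[1,0.5,0.75,0,0,0,0],[1,0.5,0.75,0,0,0,0],[1,0.5,0.75,0,0,0,0]],
])

```text
t: 0.93
ee_pos: [342.9, -306.9, 302.6]
orientation: [-3.138, -0.155, 0.0]
ft_force: [1.2, -0.6, 0.4]
width: 24.7
grasp_force: 0.0
```

Call:
servo_tool([
  [[1,0.45,0.65,-0.35,0,0,0],[1,0.45,0.65,-0.35,0,0,0],[1,0.45,0.65,-0.35,0,0,0],[1,0.45,0.7,-0.35,0,0,0],[1,0.45,0.7,-0.4,0,0,0]],
])

```text
t: 1.35
ee_pos: [433.1, -173.1, 230.3]
orientation: [3.137, 0.155, 0.001]
ft_force: [0.5, -0.1, -1.0]
width: 0.5
grasp_force: 0.0
```

Run:
```python
from h import *
o=readout.get_obs();print(o['ee_pos'],o['orientation'],o['width'],o['ft_force'])
w=snap('wrist','w.png');p=vision.camera_params('wrist');print(p)
cv2.imwrite('pics/w2.png',cv2.resize(w[:,:,::-1],None,fx=1.5,fy=1.5,interpolation=2))
R=cv2.Rodrigues(o['orientation'])[0]
H=np.array(p['hand_eye']);
q=[534.3,-163,.0973];c,s=np.cos(q[2]),np.sin(q[2])
for n,X in dict(tab=(-94,0,73),FL=(-125,62,72),FR=(-125,-62,72),rib=(-33,0,78)).items():
    x=np.array([q[0]+c*X[0]-s*X[1],q[1]+s*X[0]+c*X[1],X[2]])
    t=R.T@(x-o['ee_pos']); k=H[:3,:3].T@(t-H[:3,3]); th=np.arctan2(np.hypot(*k[:2]),k[2]); 
    print(n,(np.array([p['cx'],p['cy']])+p['fx']*th*k[:2]/np.hypot(*k[:2]))*1.5)
```

```text
[ 433.09436014 -173.13997749  230.27490818] [3.13746672e+00 1.55046912e-01 9.33482979e-04] 0.5333929846184399 [ 0.52231399 -0.09006946 -1.00718227]
{'fx': 297.3186396354542, 'fy': 297.3186396354542, 'cx': 255.0296890458979, 'cy': 192.70868028669094, 'hand_eye': array([[-1.41717912e-03, -9.69847302e-01, -2.43709259e-01,
         6.73695448e+01],
       [ 9.99998885e-01, -1.48912368e-03,  1.10972551e-04,
         7.58982085e-01],
       [-4.70539657e-04, -2.43708830e-01,  9.69848331e-01,
        -8.27475512e+01],
       [ 0.00000000e+00,  0.00000000e+00,  0.00000000e+00,
         1.00000000e+00]])}
tab [380.58368633 288.07420497]
FL [275.15089994 338.91800164]
FR [486.32638653 338.93173619]
rib [380.47133974 176.89161294]
```

View pics/w2.png

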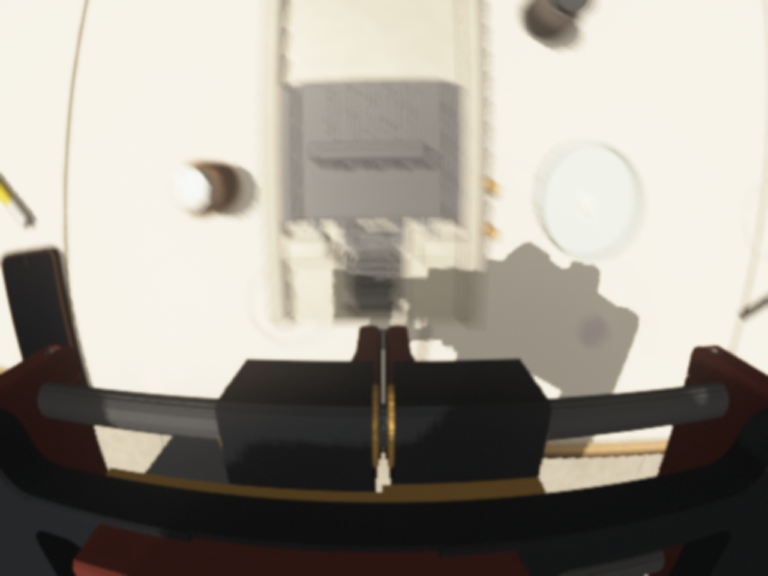

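The view is blurred by motion. It shows the front corners near (268,322) and (482,322), about 17 px above the prediction, so the pump lies a little further ahead. I'll retake this settled and enlarged.

Run:
```python
from h import *
o=readout.get_obs();print(o['ee_pos'],o['orientation'],o['t'])
w=snap('wrist','w3.png')[70:250,160:350,::-1]
w=cv2.LUT(w,(255*(np.arange(256)/255)**1.8).astype(np.uint8))
cv2.imwrite('pics/w4.png',cv2.resize(w,None,fx=3.3,fy=3.3,interpolation=2))
```

```text
[ 434.09353965 -169.33468011  227.66816295] [-3.13501710e+00 -1.57329934e-01  2.59740798e-03] 1.4
```

View pics/w4.png

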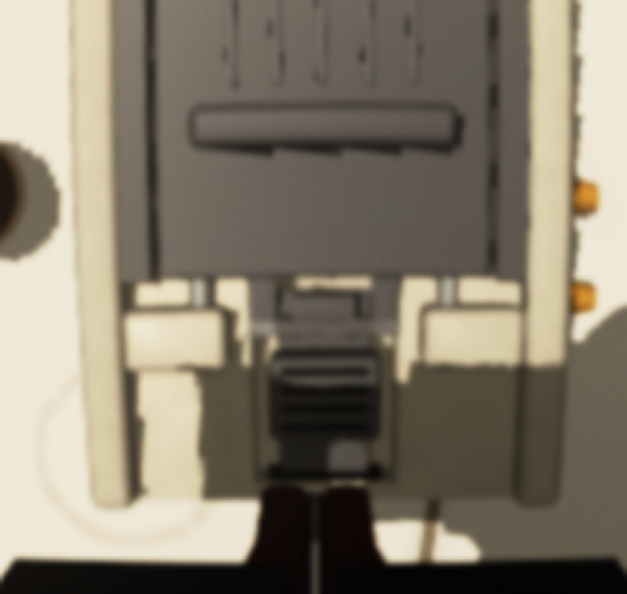

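The view is sharp. Pad centre is at crop (325,397), front wall corners at (92,503) and (557,503), and the rib's top front edge midpoint at (325,147). The blocks are at x<222 and x>422, well clear of the closed fingers.

```bash
cat >> h.py <<'E'
def wray(u,v,z,pos,ori):
    p=vision.camera_params('wrist');H=np.array(p['hand_eye']);R=cv2.Rodrigues(np.array(ori,float))[0]
    a=np.array([u-p['cx'],v-p['cy']]);r=np.hypot(*a);th=r/p['fx']
    k=np.r_[np.sin(th)*a/r,np.cos(th)]; d=R@H[:3,:3]@k; c=R@H[:3,3]+pos
    return c+d*(z-c[2])/d[2]
E
python3 - <<'E'
from h import *
pos=[434.09,-169.33,227.67];ori=[-3.135017,-.15733,.0025974]
for n,u,v,z in(('pad',325,397,73),('padrear',325,352,73),('padfront',325,438,73),('FL',92,503,72),('FR',557,503,72),('rib',325,147,84),('ribL',190,147,84),('ribR',458,147,84),('platefront',325,277,71)):print(n,wray(u/3.3+160-.35,v/3.3+70-.35,z,pos,ori).round(1))
o=readout.get_obs();print(o['ee_pos'],o['orientation'],o['qvel'].round(3),o['t'])
E
```

```text
pad [ 444.1 -171.3   73. ]
padrear [ 455.5 -170.1   73. ]
padfront [ 433.6 -172.3   73. ]
FL [ 409.4 -113.4   72. ]
FR [ 421.5 -235.    72. ]
rib [ 505.2 -165.    84. ]
ribL [ 502.5 -134.2   84. ]
ribR [ 508.6 -195.4   84. ]
platefront [ 473.8 -168.3   71. ]
[ 432.93218851 -171.0939421   228.57051447] [-3.13520527 -0.16202841  0.00494789] [-0.072 -0.035 -0.011 -0.025  0.043 -0.079] 1.45
```

Call:
servo_tool([
  [[1,0.25,0,-0.4,0,0,0],[1,0,0,-0.5,0,0,0],[1,0,0,-0.45,0,0,0],[1,0,0,-0.3,0,0,0],[1,0,0,0,0,0,0]],
])

```text
t: 1.87
ee_pos: [440.9, -174.6, 162.8]
orientation: [-3.136, -0.155, 0.006]
ft_force: [-1.2, 0.7, -0.3]
width: 0.3
grasp_force: 0.0
```

```bash
python3 -c "
from h import *
o=readout.get_obs();print(o['ee_pos'],o['orientation'],o['ft_force'])"
```

```text
[ 440.89553616 -174.60185271  162.82366958] [-3.13607286 -0.15471054  0.00601041] [-1.1641822   0.69971841 -0.26946135]
```

Call:
servo_tool([
  [[1,0.07,0.07,-0.1,0,0,0],[1,0,0,-0.1,0,0,0],[1,0,0,-0.05,0,0,0],[1,0,0,0,0,0,0],[1,0,0,0,0,0,0]],
])

```text
t: 2.28
ee_pos: [445.3, -171.9, 155.1]
orientation: [3.137, 0.155, 0.001]
ft_force: [-0.1, -0.3, 0.1]
width: 0.4
grasp_force: 0.0
```

Call:
servo_tool([
  [[1,0,0,-0.025,0,0,0],[1,0,0,0,0,0,0],[1,0,0,0,0,0,0]],
])

```text
t: 2.53
ee_pos: [445.3, -171.8, 153.9]
orientation: [3.138, 0.155, 0.0]
ft_force: [0.5, 0.0, 0.4]
width: 0.7
grasp_force: 0.0
```

Call:
servo_tool([
  [[1,0,0,-0.025,0,0,0],[1,0,0,-0.025,0,0,0],[1,0,0,0,0,0,0],[1,0,0,0,0,0,0]],
])

```text
t: 2.87
ee_pos: [446.0, -171.8, 152.1]
orientation: [3.137, 0.155, 0.003]
ft_force: [2.9, 2.0, 5.3]
width: 0.8
grasp_force: 2.2
```

Call:
servo_tool([
  [[1,0,0,-0.02,0,0,0],[1,0,0,0,0,0,0],[1,0,0,0,0,0,0]],
])

```text
t: 3.12
ee_pos: [446.2, -171.9, 151.4]
orientation: [3.137, 0.155, 0.004]
ft_force: [3.5, 2.1, 4.8]
width: 0.5
grasp_force: 3.0
```

Call:
servo_tool([
  [[1,0,0,-0.025,0,0,0],[1,0,0,0,0,0,0],[1,0,0,0,0,0,0]],
])

```text
t: 3.37
ee_pos: [446.6, -171.9, 150.6]
orientation: [3.137, 0.155, 0.005]
ft_force: [4.4, 3.7, 6.2]
width: 0.4
grasp_force: 3.8
```

Run:
```python
from h import *
b=snap('side','b3.png')[165:280,170:335,::-1]
a=snap('scene','a3.png')[145:260,175:330,::-1]
cv2.imwrite('pics/ab3.png',np.vstack([cv2.resize(b,(400,280),interpolation=2),cv2.resize(a,(400,297),interpolation=2)]))
```

```text
(no output)
```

View pics/ab3.png

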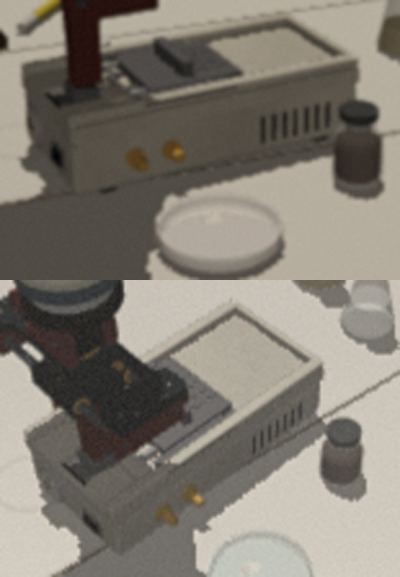

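The cover has moved about 14 mm to the rear: in the side view its rear corner went from (375,125) to about (401,116) at 4x scale. I'll release the tab and move behind the rib with the fingers part open.

Call:
servo_tool([
  [[1,0,0,0.3,0,0,0],[1,0,0,0.8,0,0,0],[0.32,0.3,0,0,0,0,0],[0.32,0.6,0.1,0,0,0,0],[0.32,0.5,0.1,0,0,0,0]],
])

```text
t: 3.88
ee_pos: [502.2, -164.0, 194.4]
orientation: [3.137, 0.154, 0.002]
ft_force: [0.8, -0.4, 0.1]
width: 17.2
grasp_force: 0.0
```

Call:
servo_tool([
  [[0.32,0,0,0,0,0,0],[0.32,0,0,0,0,0,0],[0.32,0,0,0,0,0,0]],
])

```text
t: 4.13
ee_pos: [500.0, -163.5, 193.1]
orientation: [-3.137, -0.156, 0.004]
ft_force: [-0.2, -0.1, -0.0]
width: 29.6
grasp_force: 0.0
```

Run:
```python
from h import *
o=readout.get_obs();print(o['ee_pos'],o['orientation'],o['width'],o['ft_force'])
w=snap('wrist','w5.png')[70:270,140:370,::-1]
w=cv2.LUT(w,(255*(np.arange(256)/255)**1.5).astype(np.uint8))
cv2.imwrite('pics/w6.png',cv2.resize(w,None,fx=2.9,fy=2.9,interpolation=2))
```

```text
[ 499.96039988 -163.50032919  193.05902734] [-3.13700831 -0.15575799  0.00350585] 29.585418707277093 [-0.15373184 -0.06374416 -0.03347273]
```

View pics/w6.png

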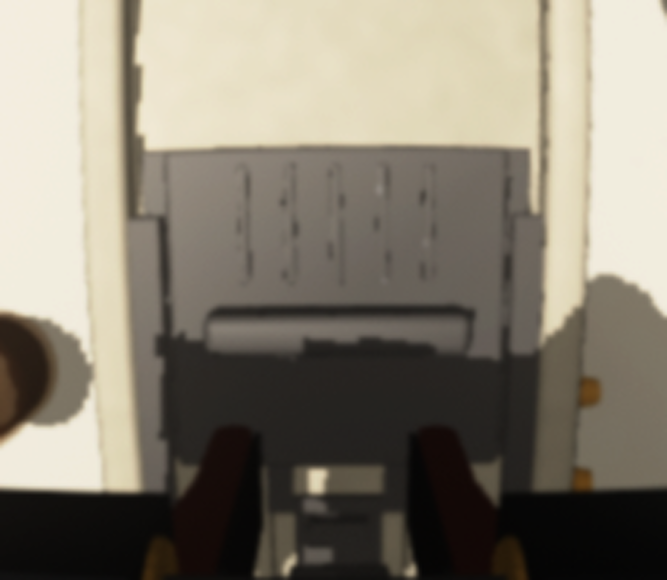

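The cover protrudes rearward of the guides. The rib's front top edge is at y≈353, x 205–470. The fingertips (x≈237 and 435) are centred on it.

Run:
```python
from h import *
pos=[499.96,-163.5,193.06];ori=[-3.137008,-.155758,.0035]
for u,v,z in((205,353,84),(337,353,84),(470,353,84),(337,465,71),(337,150,71)):print(wray(u/2.9+140-.35,v/2.9+70-.35,z,pos,ori).round(1))
```

```text
[ 516.9 -132.4   84. ]
[ 519.8 -162.8   84. ]
[ 522.9 -193.3   84. ]
[ 487.4 -166.    71. ]
[ 565.6 -158.3   71. ]
```

Call:
servo_tool([
  [[0.32,0,0,-0.3,0,0,0],[0.32,0,0,-0.35,0,0,0],[0.32,0,0,-0.25,0,0,0],[0.32,0,0,0,0,0,0],[0.32,0,0,0,0,0,0]],
])

```text
t: 4.6
ee_pos: [500.3, -163.7, 157.3]
orientation: [-3.137, -0.155, 0.003]
ft_force: [-0.8, -0.2, 0.5]
width: 29.6
grasp_force: 0.0
```

Call:
servo_tool([
  [[0.32,0,0,0,0,0,0]],
])

```text
t: 4.68
ee_pos: [501.1, -163.9, 158.1]
orientation: [-3.138, -0.155, 0.0]
ft_force: [-0.9, 0.4, 0.4]
width: 29.6
grasp_force: 0.0
```

Call:
servo_tool([
  [[0.32,0.1,0.01,-0.03,0,0,0],[0.32,0.1,0.01,0,0,0,0],[0.32,0.1,0.01,0,0,0,0],[0.32,0.1,0.01,0,0,0,0],[0.32,0.1,0.01,0,0,0,0]],
])

```text
t: 5.1
ee_pos: [521.7, -161.7, 156.9]
orientation: [3.138, 0.156, 0.0]
ft_force: [-1.4, -0.9, 0.8]
width: 30.1
grasp_force: 0.7
```

Call:
servo_tool([
  [[0.32,0.1,0.01,0,0,0,0],[0.32,0.1,0.01,0,0,0,0],[0.32,0.1,0.01,0,0,0,0],[0.32,0.1,0.01,0,0,0,0],[0.32,0.1,0.01,0,0,0,0]],
])

```text
t: 5.52
ee_pos: [541.6, -159.7, 156.6]
orientation: [-3.138, -0.155, 0.0]
ft_force: [-1.6, -0.3, 2.0]
width: 30.1
grasp_force: 0.7
```

Call:
servo_tool([
  [[0.32,0.1,0.01,0,0,0,0],[0.32,0.1,0.01,0,0,0,0],[0.32,0.1,0.01,0,0,0,0],[0.32,0.1,0.01,0,0,0,0],[0.32,0.1,0.01,0,0,0,0]],
])

```text
t: 5.93
ee_pos: [561.6, -157.7, 156.7]
orientation: [-3.138, -0.155, -0.0]
ft_force: [-0.7, -0.7, 0.3]
width: 29.9
grasp_force: 0.6
```

Call:
servo_tool([
  [[0.32,0.1,0.01,0,0,0,0],[0.32,0.1,0.01,0,0,0,0],[0.32,0.1,0.01,0,0,0,0],[0.32,0.1,0.01,0,0,0,0],[0.32,0.1,0.01,0,0,0,0]],
])

```text
t: 6.35
ee_pos: [581.6, -155.7, 156.7]
orientation: [-3.138, -0.155, 0.0]
ft_force: [-1.0, -0.8, 0.3]
width: 29.7
grasp_force: 0.6
```

Call:
servo_tool([
  [[0.32,0.1,0.01,0,0,0,0],[0.32,0.05,0.0,0,0,0,0],[0.32,0,0,0,0,0,0],[0.32,0,0,0,0,0,0]],
])

```text
t: 6.68
ee_pos: [587.4, -155.4, 156.7]
orientation: [3.138, 0.155, 0.001]
ft_force: [-0.6, -0.2, -1.0]
width: 29.5
grasp_force: 0.0
```

Call:
servo_tool([
  [[0.32,-0.15,-0.01,0,0,0,0],[0.32,0,0,0.5,0,0,0],[0.32,0,0,0.9,0,0,0],[0.32,-0.7,0,0.7,0,0,0],[0.32,-0.7,0,0.5,0,0,0]],
])

```text
t: 7.1
ee_pos: [525.5, -156.0, 262.9]
orientation: [3.137, 0.156, 0.005]
ft_force: [-0.2, -0.2, -0.8]
width: 30.1
grasp_force: 0.0
```

Call:
servo_tool([
  [[0.32,-0.5,0,0,0,0,0],[0.32,0,0,0,0,0,0],[0.32,0,0,0,0,0,0],[0.32,0,0,0,0,0,0]],
])

```text
t: 7.43
ee_pos: [505.7, -155.9, 260.6]
orientation: [3.138, 0.155, 0.001]
ft_force: [-0.4, -1.3, 0.4]
width: 29.6
grasp_force: 0.0
```

Run:
```python
from h import *
o=readout.get_obs();print(o['ee_pos'],o['orientation'],o['ft_force'])
w=snap('wrist','w7.png')[:270,100:410,::-1]
b=snap('side','b7.png')[165:280,170:335,::-1]
w=cv2.LUT(w,(255*(np.arange(256)/255)**1.5).astype(np.uint8))
cv2.imwrite('pics/f.png',np.hstack([cv2.resize(w,None,fx=1.5,fy=1.5,interpolation=2),cv2.resize(b,(330,405),interpolation=2)]))
```

```text
[ 505.68570522 -155.91365643  260.61068875] [3.13762707e+00 1.54877124e-01 9.76676658e-04] [-0.35521254 -1.25267649  0.35832284]
```

View pics/f.png

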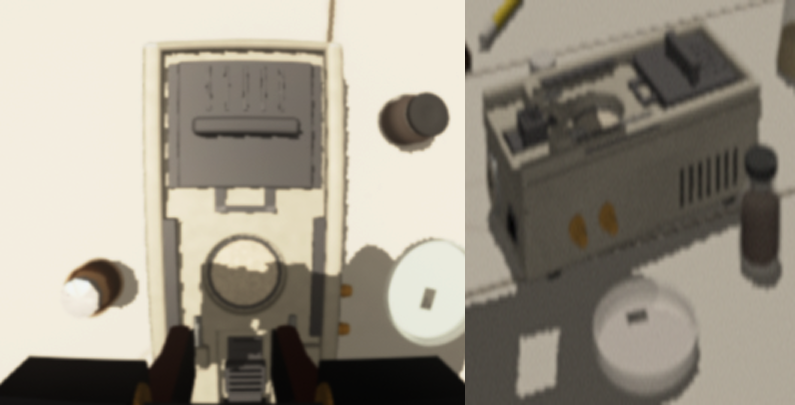

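The cover lies flat at the rear: its frame ends at y≈212, behind the guides' rear ends at y≈218 and well clear of the filter well. The vial, bottle and dish have not moved, and the gripper touches nothing.

```bash
python3 -c "
from workcell import close_job
print(close_job())"
```

```text
the job is handed in; nothing more can be done
None
```

I pressed the snap tab to release the cover, then pushed it about 92 mm back out of its guides and off the filter; it lies flat on the rear of the pump's top, and the job was handed in at about 7.5 s.

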